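# Lock a row of vials in the packing tray with its wedge

### The arm

A 6-joint arm with a two-finger parallel gripper is mounted at the origin on a cart in front of the work surface, level with it; the furniture and walls round the work are solid. World frame = base frame: x ahead of the robot, y to its left, z up, the work surface at z = 0. Lengths are in m, angles in degrees, forces in N, time in s.
With the tool pointing down it reaches from about 0.4 to 0.825 m from the base axis. Payload 7 kg.
Tool frame: the origin (TCP) lies midway between the tips of the shut fingers; the grasp point (between the pads) lies 19 mm behind it (ctrl.hold_point_z is the distance from the TCP to the grasp point, in m); z points along the fingers, y is the line along which they close (so a half turn about z gives the same grasp; the last joint's range is limited). The gripper opens to 88 mm and grips with 3 to 60 N. Pads are 19 mm wide; open, the fingers measure 130 mm over their backs; the gripper's body (78 mm by 193 mm) begins 47 mm behind the grasp point.
Start: joints at [-50.529, 20.546, 0.682, 0, -70.136, -16.507], TCP at [0.263, -0.621, 0.227] pointing down, gripper open.
Joint ranges: [-176.03, 176.03], [-82.01, 121.73], [-58.28, 71.71], [-173.87, 95.51], [-174.79, -0.11], [-173.66, 173.66]. Speed limits (degrees/s): [136.94, 136.94, 172.46, 180, 180, 180].

### API

Orientations are given as [roll, pitch, yaw] about the fixed x, y, z axes, in that order (R = Rz(yaw) Ry(pitch) Rx(roll)).
In Python, from plant import ctrl gives the robot as it stands.
- The arm moves only by the tool apply_moves, never from a script. Its argument "deltas" is a list of rows, each an object with "fingers": the finger opening in mm, from 0 to 87.6; "delta_pos": the shift along the tool's x, y, z in mm, a list of three; "angular": the turn, a rotation vector about the tool's x, y, z in degrees, a list of three. A call has 1 to 10 rows; each row is the pose to reach, as a shift and turn from the pose commanded when the call began, along the tool's axes at that moment; what a row does not reach only later rows make up. A row lasts 1/10 s, in which the tool goes at most 50 mm and 8.59 degrees, less where a joint would pass 70% of its speed; a pose out of reach is approached as far as the arm can. A call with a gripper value outside its range is refused whole. The fingers move at their own pace and stop on an object; the grip force is fixed at half the most. Time passes only in rows, so rows that repeat a pose let the fingers close. It gives the time, the measured TCP pose, the force, the opening and the grip force at its end, in the units of the state.
- ctrl.get_obs(): the state, without advancing time (a new reading comes with each control period).
- ctrl.snapshot(name): name is "side" or "top" or "wrist"; returns the picture (480x640x3 uint8, red, green, blue); there is no depth.
- ctrl.camera_params(name): a dict with "fx", "fy", "cx", "cy" (pixels), "cam_to_world" (4x4, takes a point from camera to world coordinates); the wrist camera has in their place "mount" (4x4, takes a point from camera to tool coordinates, whose origin is the TCP and whose axes are the flange's). Camera axes: x right, y up, looking along -z (the intrinsics and any distortion apply to the point x, -y, -z); pixel columns grow to the right and rows downward; lengths in m; the calibration is good to about 2 mm. The wrist camera is an equidistant fisheye: a pixel r from the principal point sees the ray r / f radians off the axis. A picture is of the moment at which its call begins: read the wrist's pose just before it. camera_params takes no time and is no camera call.
- ctrl.close_job(): hands the job in; it is judged then, once.
The state is a dict: "clock": time; "joint_pos": joint angles; "qvel": joint speeds; "tau": joint torques, N m; "tool_pos": TCP position; "orientation": TCP orientation; "force": force on the tool from outside, world axes, zero at the start; "moment": the same for the moment, N m; "opening": finger opening in m; "gripper_force": force on a finger pad.
Only numpy, scipy, OpenCV 4.12 (cv2) and the standard library are available. Lean on these libraries where they do the work, as an engineer would, in place of code of your own. Each camera call takes 0.05 s, during which the arm holds its last target. There are 200 camera calls.

### The job

The row of vials in the packing tray is loose. Pick up the wooden wedge, stand it on the tray in the open way at the right-hand end of the row, thin end first and its straight face along the right wall, and drive it in from the front until it jams and the whole row is locked tight, upright vials and all; then let go. Push firmly but do not crush the glass vials, and leave the things lying round the tray where they are.

Things in the scene. Friction and masses are not known exactly. Their poses are not given: they have to be found in the camera images.
- vial_tray: Grey packing tray, fixed: base plate 140 x 140 x 10 mm with four small vials in a row. Origin under the middle of the base; z up, x from its open front edge (x = -70 mm, nearest the robot) to its back, y along the row to the left. End walls 42 mm high above the plate; inner faces at y = +55 mm (left) and -55 mm (right; spans x = 1 to 67 mm, front end rounded). The row's line is x = 12 mm.
- wedge_way (a point): Foot of the right wall's inner face abreast of the row, on the base plate's top (tray x = 12, y = -55, z = 10 mm); axes as the tray's. Rails 24 mm high flank the row but leave a way 29 mm (back) to 41 mm (front) wide along this wall, open to front and back. With the row pressed to the left, 27 mm are left here: the wedge then jams with its body origin at tray x = 14 (+-3), y = -38, z = 10 mm.
- wedge: Plain wooden wedge on its flat underside, 36 mm high, 132 mm long with its grip. Origin in the underside; z up, x to the thin nose. Wedge part from x = -29 mm (34 mm thick) to the nose at x = 59 mm (12 mm thick). Its straight face, at y = -17 mm, goes along the tray's right wall; the slanted face (1 in 4) looks to +y, to the vials. 0.09 kg; pushed home with about 20 N it holds by friction.
- wedge_grip (a point): Point to grasp, in the middle of the wedge's grip: an upright tab with parallel faces at its thick end, 18 mm thick (along y), 46 mm long (x), 46 mm high. The point is 26 mm above the wedge's underside, at x = -56 mm, y = 0 of the wedge. Axes as the wedge's. Its flat end face, at x = -73 mm of the wedge, can be pushed. With the wedge driven home the tray leaves the tab free on three sides.
- row_vial_0: Small white vial with a black cap, loose in the tray's row: leftmost, next to the left wall. 21 mm across, 57 mm tall, 0.03 kg; origin in its underside. The vials start upright with gaps of a few mm between them; they slide easily along the row.
- row_vial_1: Small white vial with a black cap, loose in the tray's row: second. 21 mm across, 57 mm tall, 0.03 kg; origin in its underside. The vials start upright with gaps of a few mm between them; they slide easily along the row.
- row_vial_2: Small white vial with a white cap, loose in the tray's row: third. 21 mm across, 57 mm tall, 0.03 kg; origin in its underside. The vials start upright with gaps of a few mm between them; they slide easily along the row.
- row_vial_3: Small white vial with a black cap, loose in the tray's row: last, next to the wedge way. 21 mm across, 57 mm tall, 0.03 kg; origin in its underside. The vials start upright with gaps of a few mm between them; they slide easily along the row.
- bung: Cream rubber stopper, 29 mm across, 26 mm high, on the worktop; origin in its underside. A bystander.
- spare_vial: Spare vial like those of the row, standing on the worktop; origin in its underside. A bystander.
- roll: Roll of tan tape, 78 mm across, 19 mm high, flat on the worktop; origin in its underside. A bystander.
- beaker: Clear beaker, 55 mm across, 71 mm tall, on the worktop; origin in its underside. A bystander.

How it is judged:
By the outcome, as a careful person would: the job done as asked, in the order asked, and still so for the second after the job is handed in, with the robot touching nothing.
It also fails if it takes over 61 s, if anything falls off the work surface, if the arm or the gripper's body presses on something with over 40 N, if the wrist force passes 120 N, or if a joint passes its speed limit or range.

## Working session

There is one attempt and no reset: what is moved stays moved. The work goes in short steps, Python scripts to look and compute and a tool call to move; the robot and the scene stay as the last step left them, time stands still between calls to the robot, and variables do not carry over. Pictures are saved under pics/ and viewed, at most 10 in all, crops included, and the job is handed in when it is done.

Besides the shell and the picture viewer there is one more tool, called after "Call:" by a JSON object that holds its "op" and its "data". apply_moves: Moves the arm, as the interface text tells. Its arguments: {"type":"object","properties":{"deltas":{"type":"array"}},"required":["deltas"]}

```bash
mkdir -p pics; ls; python3 - <<'E'
from plant import ctrl
import cv2,numpy as np
for n in("side","top"):
    im=ctrl.snapshot(n); cv2.imwrite(f"pics/{n}0.png",im[:,:,::-1]); p=ctrl.camera_params(n); print(n,p)
print(ctrl.camera_params("wrist"),ctrl.hold_point_z); print(ctrl.get_obs())
E
```

```text
pics
side {'fx': 464.70022775058567, 'fy': 464.70022775058567, 'cx': 319.2320254774698, 'cy': 239.82985983187314, 'cam_to_world': array([[-0.35244542,  0.47999376, -0.80336058, -0.24578782],
       [-0.93582619, -0.18388846,  0.30068982,  0.63579695],
       [-0.0033995 ,  0.85778262,  0.51400138,  0.52079659],
       [ 0.        ,  0.        ,  0.        ,  1.        ]])}
top {'fx': 601.0364690419649, 'fy': 601.0364690419649, 'cx': 324.47385708820815, 'cy': 245.21622297841543, 'cam_to_world': array([[ 0.00318358,  0.98832461, -0.15232965,  0.26856783],
       [-0.99998788,  0.00257427, -0.004197  ,  0.37306656],
       [-0.00375586,  0.15234116,  0.98832083,  1.35980844],
       [ 0.        ,  0.        ,  0.        ,  1.        ]])}
{'fx': 371.64829954431775, 'fy': 371.64829954431775, 'cx': 315.05605454968855, 'cy': 242.54127506832975, 'mount': array([[ 8.38598646e-04,  9.59800830e-01,  2.80680716e-01,
         7.49068528e-02],
       [ 9.99999476e-01, -9.69673784e-04,  3.28114796e-04,
        -1.45851488e-03],
       [ 5.87093585e-04,  2.80680294e-01, -9.59801140e-01,
        -1.57725395e-01],
       [ 0.00000000e+00,  0.00000000e+00,  0.00000000e+00,
         1.00000000e+00]])} 0.0188
{'clock': 0.1, 'joint_pos': array([-5.05268702e+01,  2.05878361e+01,  6.40144688e-01, -1.77308349e-02,
       -7.01372567e+01, -1.65069443e+01]), 'qvel': array([ 0.00383621, -0.10405086,  0.13562861, -0.00947585,  0.02901353,
       -0.06766806]), 'tau': array([-2.66869734e-03, -5.84161627e+01,  2.93753636e+01,  7.01552063e+00,
        1.02051330e-02, -6.10139523e-05]), 'tool_pos': array([ 0.26318201, -0.62110437,  0.22571923]), 'orientation': array([ 1.79913817e+02, -8.15653550e-03, -1.57039845e+02]), 'force': array([-0.09574889, -1.16135695,  0.46808096]), 'moment': array([ 4.53631795e-05, -4.71429702e-02, -2.92519880e-02]), 'gripper_force': 0.0, 'opening': 0.08783029270978628}
```

View pics/top0.png

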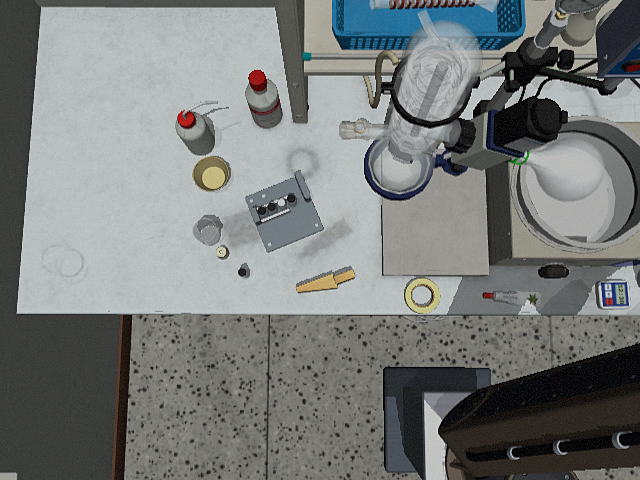

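View pics/side0.png

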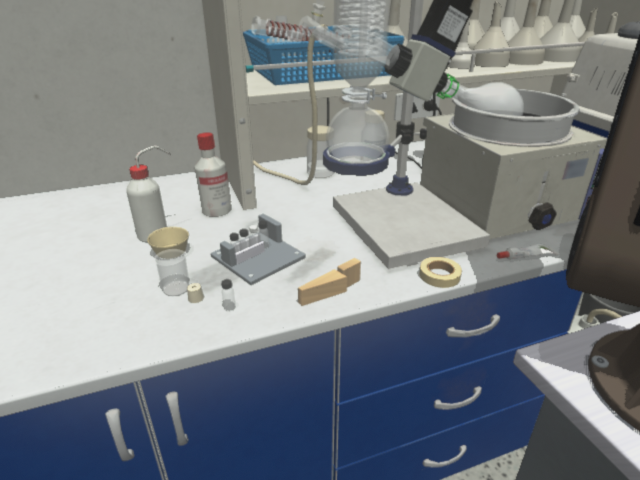

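The top view shows the tray at about (285,212), with its right wall at (303,187), and the wedge from its nose (297,290) to its tab (354,272). The side view shows the same, with the tray around (257,250) and the wedge around (330,283). Next I'll enlarge both areas.

```bash
cat > h.py <<'E'
import numpy as np,cv2
from plant import ctrl
def ray(n,px):
    p=ctrl.camera_params(n);T=p["cam_to_world"];u,v=px
    d=T[:3,:3]@np.array([(u-p["cx"])/p["fx"],-(v-p["cy"])/p["fy"],-1]);return T[:3,3],d/np.linalg.norm(d)
def onz(n,px,z):
    o,d=ray(n,px);return o+d*(z-o[2])/d[2]
def wray(px,obs):
    from scipy.spatial.transform import Rotation as R
    p=ctrl.camera_params("wrist");a=np.array([px[0]-p["cx"],px[1]-p["cy"]]);r=np.hypot(*a);t=r/p["fx"]
    c=np.array([np.sin(t)*a[0]/r,-np.sin(t)*a[1]/r,-np.cos(t)])
    W=R.from_euler("xyz",obs["orientation"],degrees=True).as_matrix();M=p["mount"]
    return obs["tool_pos"]+W@M[:3,3],W@M[:3,:3]@c
def wonz(px,obs,z):
    o,d=wray(px,obs);return o+d*(z-o[2])/d[2]
def tri(*rs):
    A=sum(np.eye(3)-np.outer(d,d) for o,d in rs);b=sum((np.eye(3)-np.outer(d,d))@o for o,d in rs)
    x=np.linalg.solve(A,b);return x,[np.linalg.norm(np.cross(x-o,d)) for o,d in rs]
E
python3 - <<'E'
import cv2,numpy as np
t=cv2.imread("pics/top0.png");s=cv2.imread("pics/side0.png")
a=cv2.resize(t[165:305,230:365],None,fx=2.96*1,fy=2.96*1,interpolation=cv2.INTER_CUBIC)
b=cv2.resize(s[210:310,205:370],None,fx=2.4,fy=2.4,interpolation=cv2.INTER_CUBIC)
H=max(a.shape[0],b.shape[0]);o=np.zeros((H,a.shape[1]+b.shape[1],3),np.uint8);o[:a.shape[0],:a.shape[1]]=a;o[:b.shape[0],a.shape[1]:]=b
print(a.shape,b.shape);cv2.imwrite("pics/crop0.png",o)
for n,i in(("top",t),("side",s)):
    hsv=cv2.cvtColor(i,cv2.COLOR_BGR2HSV);m=cv2.inRange(hsv,(8,90,80),(25,255,255))
    c=[k for k in cv2.findContours(m,0,1)[0] if cv2.contourArea(k)>150]
    for k in c: print(n,cv2.boundingRect(k),cv2.approxPolyDP(k,1.5,True)[:,0].tolist())
E
```

```text
(414, 400, 3) (240, 396, 3)
top (112, 315, 11, 165) [[122, 315], [120, 316], [119, 331], [120, 348], [118, 349], [118, 383], [116, 385], [117, 401], [115, 404], [112, 479]]
top (296, 269, 59, 23) [[352, 269], [334, 277], [330, 274], [296, 288], [297, 291], [337, 287], [336, 284], [338, 282], [353, 277]]
top (193, 156, 36, 33) [[223, 161], [212, 156], [201, 159], [195, 165], [198, 168], [193, 170], [195, 183], [201, 188], [205, 187], [201, 182], [205, 177], [202, 175], [203, 171], [213, 164], [218, 169], [222, 169], [225, 182], [222, 179], [224, 183], [218, 182], [221, 185], [218, 185], [218, 187], [213, 184], [211, 186], [209, 183], [207, 185], [210, 188], [211, 186], [212, 188], [222, 186], [228, 174], [228, 171], [224, 170], [227, 167]]
side (300, 271, 46, 19) [[345, 276], [334, 271], [300, 288], [304, 289]]
```

View pics/crop0.png

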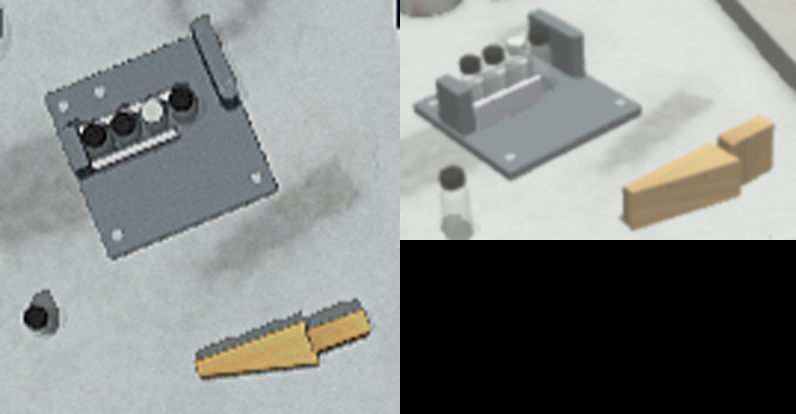

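The crop shows the tray plate's corners clearly, and the last vial at (182,100) beside the way. The wedge's straight face is on the far (+x) side and its nose is at (197,366). Now I'll triangulate.

```bash
python3 - <<'E'
from h import *
T=lambda x,y:(230+x/2.963-.3,165+y/2.963-.3)
S=lambda x,y:(205+(x-400)/2.4-.3,210+y/2.4-.3)
P={}
for n,a,b in [("BL",(46,94),(414,105)),("FL",(113,258),(512,177)),("FR",(278,185),(641,112)),
 ("nose_slant_top",(200,378),(632,190)),("nose_str_top",(195,354),(623,188)),("tab_far",(357,300),(758,117)),("tab_near",(370,323),(774,121)),("shoulder",(317,362),(740,158))]:
    x,e=tri(ray("top",T(*a)),ray("side",S(*b)));P[n]=x;print(n,(x*1000).round(1),(np.array(e)*1000).round(1))
print("z10:")
Q={n:onz("top",T(*a),.010)*1000 for n,a in dict(BL=(46,94),FL=(113,258),FR=(278,185)).items()}
for k in Q:print(k,Q[k].round(1))
print("side",[ (onz("side",S(*a),.010)*1000).round(1) for a in((414,105),(512,177),(641,112))])
c=(Q["BL"]+Q["FR"])/2;v=Q["BL"]-Q["FL"];w=Q["FL"]-Q["FR"]
print("tray c",c,np.hypot(*v[:2]),np.hypot(*w[:2]),np.degrees(np.arctan2(v[1],v[0])),np.degrees(np.arctan2(w[1],w[0]))-90)
for n,a in dict(ns=(195,354),nsl=(200,378),str_back=(303,322),sh=(317,362)).items(): print(n,(onz("top",T(*a),.036)*1000).round(1))
for n,a in dict(tabn=(370,323),tabf=(357,309)).items(): print(n,(onz("top",T(*a),.046)*1000).round(1))
E
```

```text
BL [591.2 562.5   3.9] [0. 0.]
FL [462.3 507.8   1.5] [0.3 0.3]
FR [520.5 380.8  -2.5] [0.4 0.4]
nose_slant_top [367.7 438.9  36.7] [0.5 0.5]
nose_str_top [385.8 441.7  26.7] [1.2 1.2]
tab_far [424.6 318.5  36.6] [3.5 3.5]
tab_near [407.7 310.7  41.3] [1.7 1.7]
shoulder [379.5 350.7  34.8] [0.8 0.8]
z10:
BL [589.8 561.6  10. ]
FL [461.2 507.3  10. ]
FR [518.4 381.1  10. ]
side [array([581.3, 563.3,  10. ]), array([450.5, 509.6,  10. ]), array([502. , 386.5,  10. ])]
tray c [554.08343759 471.35849765  10.        ] 139.5862505243223 138.51707528391296 22.909321388805562 24.366409135068665
ns [385.4 442.3  36. ]
nsl [367.6 438.4  36. ]
str_back [409.6 361.9  36. ]
sh [379.7 351.5  36. ]
tabn [407.9 312.4  46. ]
tabf [418.3 322.   46. ]
```

```bash
cat > plan.py <<'E'
from h import *
from scipy.spatial.transform import Rotation as R
def rows(obs,targets):
    """targets: list of (pos m, yaw deg); prints delta_pos mm & rotvec from current measured pose"""
    W=R.from_euler("xyz",obs["orientation"],degrees=True)
    for p,y in targets:
        d=W.inv().apply(np.array(p)-obs["tool_pos"])*1000
        r=(W.inv()*R.from_euler("xyz",[180,0,y],degrees=True)).as_rotvec(degrees=True)
        print(d.round(1).tolist(),r.round(2).tolist())
E
python3 - <<'E'
from plan import *
for px in((513,265),(383,275),(490,275)): print("z0",onz("top",px,0).round(3))
for a,b in(((512,155),(432,118)),((440,165),(395,70))): print(tri(ray("top",a),ray("side",b)))
o=ctrl.get_obs();t=o["tool_pos"]
rad=lambda a,r,z:np.array([r*np.cos(np.radians(a)),r*np.sin(np.radians(a)),z])
a0=np.degrees(np.arctan2(t[1],t[0]));print(a0)
T=[(rad(a0,.42,.35),-157)]+[(rad(a,.42,.35),-157+a-a0) for a in np.arange(a0+7,41,7)]
rows(o,T)
E
```

```text
z0 [ 0.434 -0.05   0.   ]
z0 [0.41  0.246 0.   ]
z0 [0.411 0.003 0.   ]
(array([0.63142742, 0.02127225, 0.21820558]), [np.float64(0.012976187430681666), np.float64(0.012976187430681714)])
(array([0.56751903, 0.17622287, 0.34329096]), [np.float64(9.859053462124063e-05), np.float64(9.859053462116231e-05)])
-67.03605520017993
[0.0, 254.7, -123.9] [0.09, -0.01, -0.04]
[-51.2, 257.9, -123.9] [0.09, -0.0, -7.04]
[-101.6, 267.2, -123.9] [0.09, 0.0, -14.04]
[-150.5, 282.7, -123.9] [0.09, 0.01, -21.04]
[-197.1, 303.9, -123.9] [0.09, 0.01, -28.04]
[-240.9, 330.7, -123.8] [0.09, 0.02, -35.04]
[-281.0, 362.6, -123.8] [0.09, 0.02, -42.04]
[-316.9, 399.2, -123.7] [0.08, 0.03, -49.04]
[-348.1, 439.9, -123.7] [0.08, 0.03, -56.04]
[-374.2, 484.1, -123.6] [0.08, 0.04, -63.04]
[-394.6, 531.1, -123.5] [0.08, 0.05, -70.04]
[-409.2, 580.3, -123.5] [0.08, 0.05, -77.04]
[-417.6, 630.9, -123.4] [0.08, 0.06, -84.04]
[-419.9, 682.1, -123.3] [0.07, 0.06, -91.04]
[-415.8, 733.2, -123.2] [0.07, 0.07, -98.04]
[-405.6, 783.5, -123.2] [0.07, 0.07, -105.04]
```

```bash
python3 - <<'E'
from plan import *
o=ctrl.get_obs();t=o["tool_pos"]
rad=lambda a,r,z:np.array([r*np.cos(np.radians(a)),r*np.sin(np.radians(a)),z])
T=[(rad(-67,r,.35),-157) for r in(.41,)]+[(rad(a,.41,.35),-157) for a in(-57,-46,-35,-24,-13,-2,9,20,31,41)]+[([.43,.36,.26],-157)]
rows(o,T)
E
```

```text
[-0.2, 264.7, -123.9] [0.09, -0.01, -0.04]
[-71.4, 271.0, -123.9] [0.09, -0.01, -0.04]
[-147.1, 292.1, -123.9] [0.09, -0.01, -0.04]
[-217.4, 327.2, -123.8] [0.09, -0.01, -0.04]
[-279.8, 375.1, -123.8] [0.09, -0.01, -0.04]
[-331.8, 434.0, -123.7] [0.09, -0.01, -0.04]
[-371.6, 501.7, -123.6] [0.09, -0.01, -0.04]
[-397.8, 575.8, -123.5] [0.09, -0.01, -0.04]
[-409.4, 653.6, -123.4] [0.09, -0.01, -0.04]
[-405.9, 732.1, -123.2] [0.09, -0.01, -0.04]
[-389.8, 801.7, -123.1] [0.09, -0.01, -0.04]
[-536.3, 838.4, -33.1] [0.09, -0.01, -0.04]
```

Call:
{"op": "apply_moves", "data": {"deltas": [{"fingers": 87,"delta_pos": [0,30,-30],"angular": [0,0,0]},{"fingers": 87,"delta_pos": [0,70,-60],"angular": [0,0,0]},{"fingers": 87,"delta_pos": [0,105,-95],"angular": [0,0,0]},{"fingers": 87,"delta_pos": [0,145,-124],"angular": [0,0,0]},{"fingers": 87,"delta_pos": [0,190,-124],"angular": [0,0,0]},{"fingers": 87,"delta_pos": [0,230,-124],"angular": [0,0,0]},{"fingers": 87,"delta_pos": [0,265,-124],"angular": [0,0,0]},{"fingers": 87,"delta_pos": [-35,268,-124],"angular": [0,0,0]},{"fingers": 87,"delta_pos": [-71,271,-124],"angular": [0,0,0]},{"fingers": 87,"delta_pos": [-71,271,-124],"angular": [0,0,0]}]}}

```text
clock: 1.1
tool_pos: [0.225, -0.3427, 0.3506]
orientation: [-180.0, 0.1, -156.9]
force: [-0.2, 0.1, -1.0]
opening: 0.087
gripper_force: 0.0
```

Call:
{"op": "apply_moves", "data": {"deltas": [{"fingers": 87,"delta_pos": [-38,10,0],"angular": [0,0,0]},{"fingers": 87,"delta_pos": [-76,21,0],"angular": [0,0,0]},{"fingers": 87,"delta_pos": [-112,38,0],"angular": [0,0,0]},{"fingers": 87,"delta_pos": [-146,56,0],"angular": [0,0,0]},{"fingers": 87,"delta_pos": [-178,80,0],"angular": [0,0,0]},{"fingers": 87,"delta_pos": [-209,104,0],"angular": [0,0,0]},{"fingers": 87,"delta_pos": [-236,133,0],"angular": [0,0,0]},{"fingers": 87,"delta_pos": [-261,163,0],"angular": [0,0,0]},{"fingers": 87,"delta_pos": [-282,197,0],"angular": [0,0,0]},{"fingers": 87,"delta_pos": [-301,231,0],"angular": [0,0,0]}]}}

```text
clock: 2.1
tool_pos: [0.4099, -0.0128, 0.3503]
orientation: [180.0, -0.0, -157.0]
force: [0.8, 0.0, 0.3]
opening: 0.0874
gripper_force: 0.0
```

Call:
{"op": "apply_moves", "data": {"deltas": [{"fingers": 87,"delta_pos": [-13,37,0],"angular": [0,0,0]},{"fingers": 87,"delta_pos": [-26,74,0],"angular": [0,0,0]},{"fingers": 87,"delta_pos": [-34,113,0],"angular": [0,0,0]},{"fingers": 87,"delta_pos": [-38,152,0],"angular": [0,0,0]},{"fingers": 87,"delta_pos": [-36,191,0],"angular": [0,0,0]},{"fingers": 87,"delta_pos": [-34,230,0],"angular": [0,0,0]},{"fingers": 87,"delta_pos": [-27,265,0],"angular": [0,0,0]},{"fingers": 87,"delta_pos": [-18,300,0],"angular": [0,0,0]},{"fingers": 87,"delta_pos": [-50,309,25],"angular": [0,0,0]},{"fingers": 87,"delta_pos": [-85,318,45],"angular": [0,0,0]}]}}

```text
clock: 3.1
tool_pos: [0.3634, 0.3136, 0.3055]
orientation: [179.9, 0.1, -156.8]
force: [-0.2, 0.4, 0.8]
opening: 0.087
gripper_force: 0.0
```

Call:
{"op": "apply_moves", "data": {"deltas": [{"fingers": 87,"delta_pos": [-35,5,15],"angular": [0,0,0]},{"fingers": 87,"delta_pos": [-70,12,30],"angular": [0,0,0]},{"fingers": 87,"delta_pos": [-80,18,45],"angular": [0,0,0]},{"fingers": 87,"delta_pos": [-80,18,45],"angular": [0,0,0]},{"fingers": 87,"delta_pos": [-80,18,45],"angular": [0,0,0]}]}}

```text
clock: 3.6
tool_pos: [0.4305, 0.3589, 0.2601]
orientation: [-179.9, -0.1, -157.1]
force: [0.3, 1.3, -0.2]
opening: 0.0872
gripper_force: 0.0
```

```bash
python3 - <<'E'
from h import *
import pickle
o=ctrl.get_obs();im=ctrl.snapshot("wrist")[:,:,::-1];cv2.imwrite("pics/w1.png",im);pickle.dump(o,open("w1.pkl","wb"))
print(o["tool_pos"],o["orientation"],o["joint_pos"].round(1),o["clock"])
E
```

```text
[0.43053341 0.35888883 0.26009665] [-1.79937416e+02 -8.25895077e-02 -1.57054680e+02] [  59.8    8.7  -10.9    0.   -70.5 -126.9] 3.6
```

View pics/w1.png

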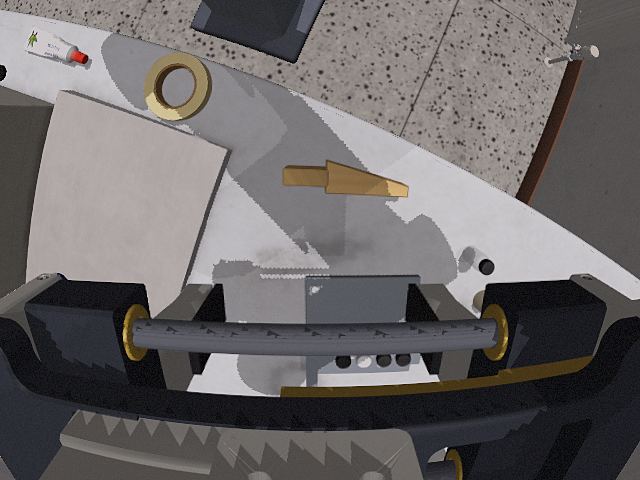

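The wrist view shows the wedge unobstructed, with its tab at (283–326,165–187) and nose at (408,190). The fingers hide the tray's row. I'll turn to the grasp yaw and look from the left, where both should be visible.

```bash
python3 - <<'E'
from plan import *
rows(ctrl.get_obs(),[([.42,.52,.26],-73),([.42,.44,.26],-73)])
E
```

```text
[-53.1, 152.3, 1.1] [-0.01, 0.01, -84.03]
[-21.9, 78.6, 1.1] [-0.01, 0.01, -84.03]
```

Call:
{"op": "apply_moves", "data": {"deltas": [{"fingers": 87,"delta_pos": [-6,16,0],"angular": [0,0,-8.4]},{"fingers": 87,"delta_pos": [-11,31,0],"angular": [0,0,-16.8]},{"fingers": 87,"delta_pos": [-16,46,0],"angular": [0,0,-25.2]},{"fingers": 87,"delta_pos": [-22,61,0],"angular": [0,0,-33.6]},{"fingers": 87,"delta_pos": [-27,76,0],"angular": [0,0,-42]},{"fingers": 87,"delta_pos": [-32,92,0],"angular": [0,0,-50.4]},{"fingers": 87,"delta_pos": [-38,107,0],"angular": [0,0,-58.8]},{"fingers": 87,"delta_pos": [-43,122,0],"angular": [0,0,-67.2]},{"fingers": 87,"delta_pos": [-48,137,0],"angular": [0,0,-75.6]},{"fingers": 87,"delta_pos": [-53,152,0],"angular": [0,0,-84]}]}}

```text
clock: 4.65
tool_pos: [0.4197, 0.5206, 0.2629]
orientation: [-179.9, 0.1, -72.7]
force: [0.7, -0.3, -0.3]
opening: 0.0866
gripper_force: 0.0
```

Call:
{"op": "apply_moves", "data": {"deltas": [{"fingers": 87,"delta_pos": [0,0,0],"angular": [0,0,0]},{"fingers": 87,"delta_pos": [0,0,0],"angular": [0,0,0]}]}}

```text
clock: 4.85
tool_pos: [0.4198, 0.5201, 0.2619]
orientation: [-179.9, 0.1, -73.1]
force: [0.0, 0.2, -0.5]
opening: 0.0871
gripper_force: 0.0
```

```bash
python3 - <<'E'
from h import *
import pickle
o=ctrl.get_obs();im=ctrl.snapshot("wrist")[:,:,::-1];cv2.imwrite("pics/w2.png",im);pickle.dump(o,open("w2.pkl","wb"))
print(o["tool_pos"],o["orientation"],o["joint_pos"].round(1),o["clock"])
E
```

```text
[0.41978308 0.52005487 0.26191406] [-1.79942335e+02  6.74324381e-02 -7.31291206e+01] [ 67.8  18.8   2.8   0.  -73.8 -50.9] 4.85
```

View pics/w2.png

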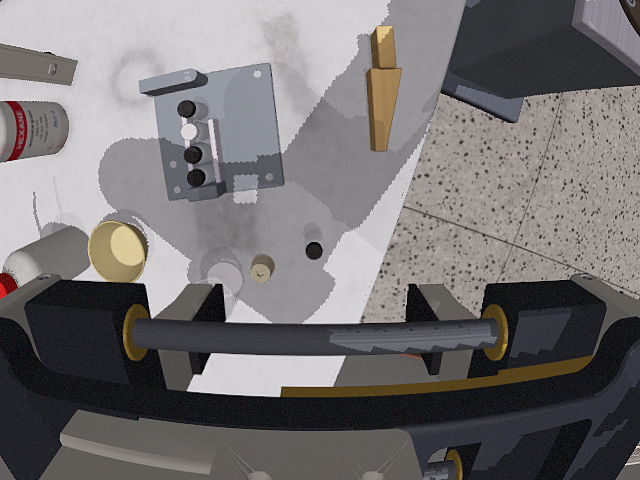

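The whole tray and the wedge are in view: tray corners FR (271,64), FL (284,185) and BL (170,199), with the wedge at (370–400,27–150). One more view 70 mm nearer will give the baseline.

Call:
{"op": "apply_moves", "data": {"deltas": [{"fingers": 87,"delta_pos": [35,5,0],"angular": [0,0,0]},{"fingers": 87,"delta_pos": [70,10,0],"angular": [0,0,0]},{"fingers": 87,"delta_pos": [70,10,0],"angular": [0,0,0]},{"fingers": 87,"delta_pos": [70,10,0],"angular": [0,0,0]}]}}

```text
clock: 5.3
tool_pos: [0.4314, 0.4492, 0.262]
orientation: [-179.9, 0.1, -73.2]
force: [-0.9, 0.5, -0.3]
opening: 0.0873
gripper_force: 0.0
```

```bash
python3 - <<'E'
from h import *
import pickle
o=ctrl.get_obs();im=np.ascontiguousarray(ctrl.snapshot("wrist")[:,:,::-1]);cv2.imwrite("pics/w3.png",im);pickle.dump(o,open("w3.pkl","wb"))
print(o["tool_pos"],o["orientation"],o["clock"])
a=cv2.imread("pics/w2.png")
A=cv2.resize(a[15:210,135:415],None,fx=2.5,fy=2.5,interpolation=cv2.INTER_CUBIC)
cv2.imwrite("pics/c2.png",A)
B=cv2.resize(im[40:280,100:420],None,fx=2.5,fy=2.5,interpolation=cv2.INTER_CUBIC)
cv2.imwrite("pics/c3.png",B)
for n in("w1","w2","w3"):
    i=cv2.imread(f"pics/{n}.png");hsv=cv2.cvtColor(i,cv2.COLOR_BGR2HSV);m=cv2.inRange(hsv,(8,90,60),(25,255,255));m[275:]=0
    for k in cv2.findContours(m,0,1)[0]:
        if cv2.contourArea(k)>600: print(n,cv2.boundingRect(k),cv2.approxPolyDP(k,2,True)[:,0].tolist())
E
```

```text
[0.43144919 0.44916897 0.26197094] [-1.79918608e+02  8.20118724e-02 -7.31961733e+01] 5.3
w1 (283, 160, 125, 37) [[283, 170], [283, 184], [323, 185], [326, 192], [407, 195], [407, 186], [327, 160], [325, 167], [288, 165]]
w1 (144, 53, 68, 67) [[173, 53], [162, 57], [152, 66], [146, 76], [145, 97], [153, 90], [157, 101], [165, 108], [179, 107], [181, 111], [181, 107], [188, 101], [191, 104], [188, 106], [190, 110], [192, 107], [194, 111], [183, 118], [180, 114], [182, 113], [178, 111], [183, 119], [195, 114], [206, 103], [211, 89], [210, 76], [205, 66], [187, 54], [186, 56], [185, 53]]
w2 (88, 221, 59, 54) [[99, 224], [91, 234], [94, 233], [92, 240], [89, 241], [92, 242], [88, 244], [93, 245], [90, 246], [92, 252], [89, 252], [93, 264], [92, 260], [96, 261], [93, 257], [97, 256], [100, 259], [98, 251], [91, 250], [92, 246], [96, 248], [93, 245], [96, 240], [93, 237], [100, 239], [97, 242], [102, 245], [101, 240], [106, 243], [105, 246], [109, 245], [105, 242], [110, 236], [107, 239], [106, 235], [111, 233], [116, 225], [117, 227], [123, 223], [141, 242], [144, 264], [142, 260], [133, 267], [128, 265], [126, 270], [126, 265], [123, 266], [112, 257], [107, 263], [111, 260], [116, 261], [118, 270], [116, 271], [113, 266], [114, 271], [109, 273], [114, 274], [116, 271], [119, 274], [140, 274], [146, 256], [145, 238], [132, 225], [120, 222], [114, 225], [112, 222], [116, 221], [108, 221], [102, 226]]
w2 (366, 26, 36, 125) [[377, 26], [371, 36], [373, 67], [366, 73], [371, 149], [385, 150], [401, 68], [395, 67], [392, 27]]
w3 (357, 92, 35, 126) [[382, 92], [369, 92], [362, 98], [365, 134], [357, 136], [361, 211], [365, 217], [375, 215], [391, 135], [385, 133]]
```

View pics/c2.png

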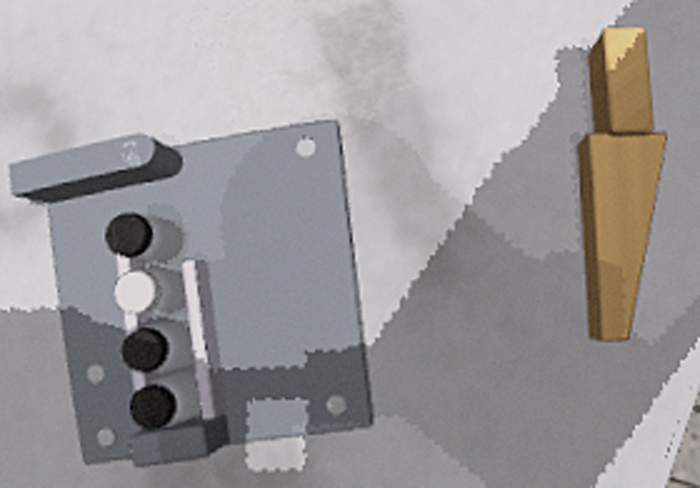

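View pics/c3.png

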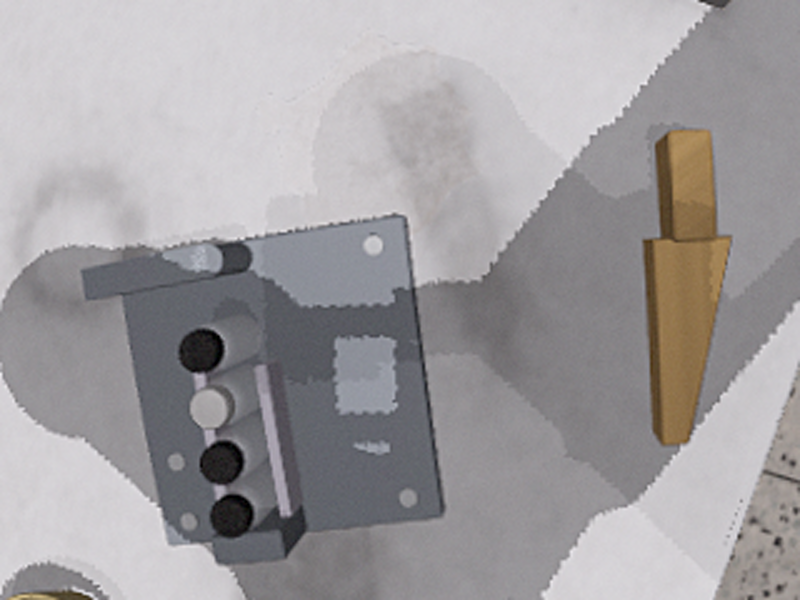

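```bash
python3 - <<'E'
from h import *
import pickle
o1,o2,o3=[pickle.load(open(f"w{i}.pkl","rb")) for i in(1,2,3)]
A=lambda p:(135+p[0]/2.5-.3,15+p[1]/2.5-.3)
B=lambda p:(100+p[0]/2.5-.3,40+p[1]/2.5-.3)
D=dict(FR=((338,121),(405,216),.01),FL=((372,424),(442,514),.01),BL=((85,464),(168,544),.01),
 s1=((306,147),(373,245),.01),s2=((337,405),(407,498),.01),s3=((95,374),(176,461),.01),s4=((106,438),(188,521),.01),
 cap0=((153,406),(232,515),.067),cap1=((145,350),(222,462),.067),cap2=((135,292),(212,408),.067),cap3=((129,235),(202,351),.067),
 slsh=((666,134),(731,238),.036),slno=((628,339),(688,442),.036),tabS=((607,28),(671,131),.046),tabL=((643,27),(711,130),.046))
P={}
for n,(a,b,z) in D.items():
    x,e=tri(wray(A(a),o2),wray(B(b),o3));p=(wonz(A(a),o2,z)+wonz(B(b),o3,z))/2*1000
    print(n,(x*1000).round(1),round(e[0]*1000,1),"| onz",wonz(A(a),o2,z)[:2].round(4)*1000,wonz(B(b),o3,z)[:2].round(4)*1000);P[n]=p[:2]
ang=lambda v:np.degrees(np.arctan2(v[1],v[0]))
print("tray c",(P["BL"]+P["FR"])/2,np.linalg.norm(P["BL"]-P["FL"]),np.linalg.norm(P["FL"]-P["FR"]),ang(P["BL"]-P["FL"]),ang(P["FL"]-P["FR"])-90)
print("row dir",ang(P["cap0"]-P["cap3"])-90)
w=P["slno"]-P["slsh"];print("slant ang",ang(w),"len",np.linalg.norm(w),"-> yaw",ang(w)+np.degrees(np.arctan(.25)))
t=P["tabL"]-P["tabS"];print("tab",np.linalg.norm(t),ang(t)-90,(P["tabL"]+P["tabS"])/2)
# view1, wedge
for p,z in(((283,170),.046),((288,165),.046),((327,160),.036),((407,186),.036),((326,192),0),((407,195),0)): print(p,(wonz(p,o1,z)*1000).round(1))
E
```

```text
FR [515.4 380.5   6.4] 0.1 | onz [514.8 381.1] [514.8 380.5]
FL [462.2 507.4   7. ] 0.1 | onz [461.9 506.9] [462.3 506.5]
BL [590.2 562.9   6.6] 0.4 | onz [588.6 561.8] [589.5 561.4]
s1 [524.4 396.4  13. ] 0.0 | onz [525. 396.] [525.  396.6]
s2 [479.3 502.8  13.1] 0.4 | onz [479.2 503.1] [479.9 503.8]
s3 [593.7 519.4   8.1] 0.1 | onz [593.1 519.1] [592.9 518.7]
s4 [582.  547.6   7.1] 0.2 | onz [580.8 546.9] [581.2 546.5]
cap0 [546.3 516.1  62.5] 0.1 | onz [545.  515.2] [545.  514.3]
cap1 [555.4 495.3  61.5] 0.1 | onz [553.7 494.6] [553.8 493.5]
cap2 [563.9 473.5  64.8] 0.5 | onz [563.7 473.4] [562.7 472.8]
cap3 [573.6 452.3  62.7] 0.2 | onz [572.2 452.3] [572.  451.4]
slsh [380.5 349.3  36.4] 0.2 | onz [380.6 349.3] [380.2 349.3]
slno [369.4 437.4  33. ] 0.1 | onz [369.8 437.4] [370.2 436.9]
tabS [417.9 316.1  44.9] 0.3 | onz [417.8 316.4] [418.3 316.3]
tabL [403.7 310.7  46.6] 0.4 | onz [404.  310.6] [403.1 310.5]
tray c [551.9421223  471.21163109] 138.3679537603438 136.5024826737946 23.383374273474367 22.728742334811912
row dir 23.28213343402868
slant ang 96.76348775375311 len 88.53072407634446 -> yaw 110.7997312216796
tab 15.546007692612426 -248.19387377573125 [410.80499051 313.45330504]
(283, 170) [402.5 310.6  46. ]
(288, 165) [395.9 313.3  46. ]
(327, 160) [376.6 347.7  36. ]
(407, 186) [367.3 435.6  36. ]
(326, 192) [412.  362.9   0. ]
(407, 195) [377.4 450.3   0. ]
```

Heights agree with the text: plate about 7–10 mm, wedge top about 35, tab about 46. The tray centre is about (552.5,471) at yaw 23.2°. The wedge origin is about (385,381.5) at yaw 111.2°, so the grip point is about (405,329).

```bash
python3 - <<'E'
from plan import *
rows(ctrl.get_obs(),[([.4055,.3295,.12],-68.8),([.4055,.3295,.0075],-68.8)])
E
```

```text
[107.9, 59.8, 141.4] [-0.07, 0.07, -4.34]
[108.1, 59.9, 253.9] [-0.07, 0.07, -4.34]
```

Call:
{"op": "apply_moves", "data": {"deltas": [{"fingers": 87,"delta_pos": [27,15,35],"angular": [0,0,-1]},{"fingers": 87,"delta_pos": [54,30,70],"angular": [0,0,-2]},{"fingers": 87,"delta_pos": [81,45,105],"angular": [0,0,-3]},{"fingers": 87,"delta_pos": [108,60,140],"angular": [0,0,-4.3]},{"fingers": 87,"delta_pos": [108,60,175],"angular": [0,0,-4.3]},{"fingers": 87,"delta_pos": [108,60,205],"angular": [0,0,-4.3]},{"fingers": 87,"delta_pos": [108,60,230],"angular": [0,0,-4.3]},{"fingers": 87,"delta_pos": [108,60,245],"angular": [0,0,-4.3]},{"fingers": 87,"delta_pos": [108,60,253],"angular": [0,0,-4.3]},{"fingers": 87,"delta_pos": [108,60,253],"angular": [0,0,-4.3]}]}}

```text
clock: 6.35
tool_pos: [0.405, 0.3295, 0.0067]
orientation: [179.9, -0.1, -68.7]
force: [-0.1, -0.4, 0.1]
opening: 0.0872
gripper_force: 0.0
```

Call:
{"op": "apply_moves", "data": {"deltas": [{"fingers": 40,"delta_pos": [0,0,0],"angular": [0,0,0]},{"fingers": 40,"delta_pos": [0,0,0],"angular": [0,0,0]},{"fingers": 5,"delta_pos": [0,0,0],"angular": [0,0,0]},{"fingers": 5,"delta_pos": [0,0,0],"angular": [0,0,0]},{"fingers": 5,"delta_pos": [0,0,0],"angular": [0,0,0]},{"fingers": 5,"delta_pos": [0,0,0],"angular": [0,0,0]},{"fingers": 5,"delta_pos": [0,0,0],"angular": [0,0,0]},{"fingers": 5,"delta_pos": [0,0,0],"angular": [0,0,0]}]}}

```text
clock: 7.15
tool_pos: [0.4053, 0.3295, 0.0076]
orientation: [180.0, -0.0, -68.7]
force: [0.4, -0.3, 0.3]
opening: 0.0284
gripper_force: 0.0
```

Call:
{"op": "apply_moves", "data": {"deltas": [{"fingers": 5,"delta_pos": [0,0,0],"angular": [0,0,0]},{"fingers": 5,"delta_pos": [0,0,0],"angular": [0,0,0]},{"fingers": 5,"delta_pos": [0,0,0],"angular": [0,0,0]},{"fingers": 5,"delta_pos": [0,0,0],"angular": [0,0,0]}]}}

```text
clock: 7.55
tool_pos: [0.4053, 0.3295, 0.0075]
orientation: [180.0, -0.0, -68.7]
force: [-0.3, -0.3, 1.0]
opening: 0.0181
gripper_force: 30.0
```

```bash
cat >> plan.py <<'E'
C=np.array([.5525,.4712]);YT=23.2
def tray(x,y,z,yaw=YT-180):
    """tool target for wedge grip point at tray x,y mm (TCP), TCP z m"""
    r=R.from_euler("z",YT,degrees=True).as_matrix()[:2,:2]
    return np.r_[C+r@np.array([x,y])/1000,z],yaw
E
python3 - <<'E'
from plan import *
o=ctrl.get_obs();p=o["tool_pos"].copy();p[2]=.11
rows(o,[(p,-68.8),tray(-118,-36.5,.11),tray(-118,-36.5,.0275)])
E
```

```text
[0.0, 0.0, -102.5] [0.01, -0.01, 0.06]
[-38.2, -71.9, -102.5] [0.0, -0.01, 88.06]
[-38.2, -71.9, -20.0] [0.0, -0.01, 88.06]
```

Call:
{"op": "apply_moves", "data": {"deltas": [{"fingers": 5,"delta_pos": [0,0,-15],"angular": [0,0,0]},{"fingers": 5,"delta_pos": [0,0,-40],"angular": [0,0,0]},{"fingers": 5,"delta_pos": [0,0,-70],"angular": [0,0,0]},{"fingers": 5,"delta_pos": [0,0,-102],"angular": [0,0,0]},{"fingers": 5,"delta_pos": [-4,-8,-102],"angular": [0,0,8]},{"fingers": 5,"delta_pos": [-8,-16,-102],"angular": [0,0,16]},{"fingers": 5,"delta_pos": [-12,-24,-102],"angular": [0,0,24]},{"fingers": 5,"delta_pos": [-16,-32,-102],"angular": [0,0,32]},{"fingers": 5,"delta_pos": [-20,-40,-102],"angular": [0,0,40]},{"fingers": 5,"delta_pos": [-24,-48,-102],"angular": [0,0,48]}]}}

```text
clock: 8.55
tool_pos: [0.4414, 0.3694, 0.1093]
orientation: [180.0, -0.0, -117.1]
force: [-0.5, -0.2, -0.3]
opening: 0.018
gripper_force: 30.0
```

```bash
python3 - <<'E'
from plan import *
o=ctrl.get_obs();print(o["tool_pos"],o["orientation"])
rows(o,[tray(-118,-36.5,.11)])
E
```

```text
[0.44136927 0.3694342  0.10934404] [ 1.79987164e+02 -2.33544077e-02 -1.17070751e+02]
[-27.1, -5.3, -0.7] [0.0, -0.03, 39.73]
```

Call:
{"op": "apply_moves", "data": {"deltas": [{"fingers": 5,"delta_pos": [-6,-1,0],"angular": [0,0,8]},{"fingers": 5,"delta_pos": [-11,-2,0],"angular": [0,0,16]},{"fingers": 5,"delta_pos": [-16,-3,0],"angular": [0,0,24]},{"fingers": 5,"delta_pos": [-22,-4,0],"angular": [0,0,32]},{"fingers": 5,"delta_pos": [-27,-5,0],"angular": [0,0,39.7]},{"fingers": 5,"delta_pos": [-27,-5,0],"angular": [0,0,39.7]},{"fingers": 5,"delta_pos": [-27,-5,0],"angular": [0,0,39.7]}]}}

```text
clock: 9.25
tool_pos: [0.4577, 0.3909, 0.1092]
orientation: [-180.0, -0.0, -156.2]
force: [-0.1, -1.0, -0.9]
opening: 0.018
gripper_force: 30.0
```

```bash
python3 - <<'E'
from plan import *
import pickle
o=ctrl.get_obs();print(o["tool_pos"],o["orientation"])
rows(o,[tray(-118,-36.5,.0275)])
im=np.ascontiguousarray(ctrl.snapshot("wrist")[:,:,::-1]);cv2.imwrite("pics/w4.png",im)
a=cv2.resize(ctrl.snapshot("top")[150:300,220:400,::-1],None,fx=2.4,fy=2.4,interpolation=cv2.INTER_CUBIC)
s=cv2.resize(ctrl.snapshot("side")[150:310,190:380,::-1],None,fx=1.85,fy=2.25,interpolation=cv2.INTER_CUBIC)
print(a.shape,s.shape);cv2.imwrite("pics/c4.png",np.hstack([a,s]) )
E
```

```text
[0.45769434 0.39087715 0.10922299] [-1.79984734e+02 -3.98155927e-02 -1.56221131e+02]
[-0.8, -0.0, 81.7] [-0.02, -0.04, 0.58]
(360, 432, 3) (360, 352, 3)
```

View pics/c4.png

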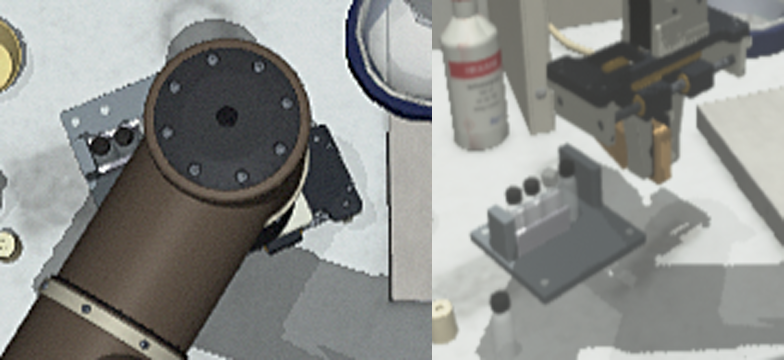

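The side view shows the wedge held above the tray's right front and clear of everything; in the top view the arm hides it. Next I'll lower it to about 3 mm over the plate.

Call:
{"op": "apply_moves", "data": {"deltas": [{"fingers": 5,"delta_pos": [-1,0,30],"angular": [0,0,0.6]},{"fingers": 5,"delta_pos": [-1,0,55],"angular": [0,0,0.6]},{"fingers": 5,"delta_pos": [-1,0,75],"angular": [0,0,0.6]},{"fingers": 5,"delta_pos": [-1,0,84],"angular": [0,0,0.6]},{"fingers": 5,"delta_pos": [-1,0,87],"angular": [0,0,0.6]},{"fingers": 5,"delta_pos": [-1,0,88],"angular": [0,0,0.6]},{"fingers": 5,"delta_pos": [-1,0,88],"angular": [0,0,0.6]}]}}

```text
clock: 10.1
tool_pos: [0.4592, 0.3921, 0.0225]
orientation: [180.0, 0.1, -157.0]
force: [0.8, 0.3, -0.8]
opening: 0.0176
gripper_force: 30.0
```

```bash
python3 - <<'E'
from plan import *
import pickle
o=ctrl.get_obs();print(o["tool_pos"],o["orientation"],o["force"]);pickle.dump(o,open("w5.pkl","wb"))
im=np.ascontiguousarray(ctrl.snapshot("wrist")[:,:,::-1]);cv2.imwrite("pics/w5.png",im[40:480])
s=cv2.resize(ctrl.snapshot("side")[170:310,190:380,::-1],None,fx=2.0,fy=2.0,interpolation=cv2.INTER_CUBIC)
b=cv2.resize(im[200:440,150:500],None,fx=1.15,fy=1.15);H=280;o=np.zeros((H,800,3),np.uint8);o[:276,:402]=b;o[:280,402:782]=s
cv2.imwrite("pics/c5.png",o)
E
```

```text
[0.45923604 0.39212148 0.022463  ] [ 1.79961895e+02  6.84861900e-02 -1.57005874e+02] [ 0.78660421  0.26772171 -0.7837332 ]
```

View pics/c5.png

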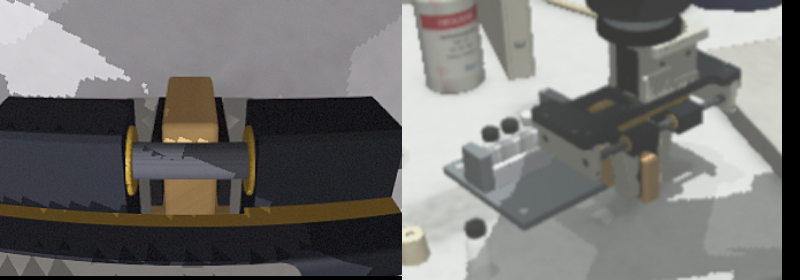

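The wedge is held straight over the plate in the pads, with its tab at (190,110) in the left half. Next I'll lower it to contact.

Call:
{"op": "apply_moves", "data": {"deltas": [{"fingers": 5,"delta_pos": [0,0,2],"angular": [0,0,0]},{"fingers": 5,"delta_pos": [0,0,4],"angular": [0,0,0]},{"fingers": 5,"delta_pos": [0,0,4],"angular": [0,0,0]},{"fingers": 5,"delta_pos": [0,0,4],"angular": [0,0,0]}]}}

```text
clock: 10.6
tool_pos: [0.4589, 0.3916, 0.0176]
orientation: [-180.0, 0.0, -157.0]
force: [0.1, 0.2, -1.3]
opening: 0.0182
gripper_force: 30.0
```

Call:
{"op": "apply_moves", "data": {"deltas": [{"fingers": 5,"delta_pos": [0,0,0.5],"angular": [0,0,0]},{"fingers": 5,"delta_pos": [0,0,1],"angular": [0,0,0]},{"fingers": 5,"delta_pos": [0,0,1],"angular": [0,0,0]}]}}

```text
clock: 10.9
tool_pos: [0.4588, 0.3916, 0.0174]
orientation: [180.0, 0.0, -157.0]
force: [-3.5, -1.1, 6.9]
opening: 0.0178
gripper_force: 30.0
```

Call:
{"op": "apply_moves", "data": {"deltas": [{"fingers": 5,"delta_pos": [-3,0,-1],"angular": [0,0,0]},{"fingers": 5,"delta_pos": [-7,0,-1],"angular": [0,0,0]},{"fingers": 5,"delta_pos": [-11,0,-1],"angular": [0,0,0]},{"fingers": 5,"delta_pos": [-15,0,-1],"angular": [0,0,0]},{"fingers": 5,"delta_pos": [-15,0,-1],"angular": [0,0,0]}]}}

```text
clock: 11.4
tool_pos: [0.4735, 0.3979, 0.0175]
orientation: [180.0, 0.0, -157.0]
force: [0.3, 0.2, -0.1]
opening: 0.0179
gripper_force: 30.0
```

Call:
{"op": "apply_moves", "data": {"deltas": [{"fingers": 5,"delta_pos": [-3,0,0],"angular": [0,0,0]},{"fingers": 5,"delta_pos": [-7,0,0],"angular": [0,0,0]},{"fingers": 5,"delta_pos": [-11,0,0],"angular": [0,0,0]},{"fingers": 5,"delta_pos": [-15,0,0],"angular": [0,0,0]},{"fingers": 5,"delta_pos": [-15,0,0],"angular": [0,0,0]}]}}

```text
clock: 11.9
tool_pos: [0.4873, 0.4037, 0.0175]
orientation: [180.0, 0.0, -157.0]
force: [0.8, 0.9, 1.0]
opening: 0.0177
gripper_force: 30.0
```

Now to feel for the right wall (tool −y).

Call:
{"op": "apply_moves", "data": {"deltas": [{"fingers": 5,"delta_pos": [0,-0.5,0],"angular": [0,0,0]},{"fingers": 5,"delta_pos": [0,-1,0],"angular": [0,0,0]},{"fingers": 5,"delta_pos": [0,-1,0],"angular": [0,0,0]}]}}

```text
clock: 12.2
tool_pos: [0.4871, 0.4031, 0.0176]
orientation: [180.0, 0.1, -157.0]
force: [0.1, 3.7, -1.1]
opening: 0.0179
gripper_force: 30.0
```

Call:
{"op": "apply_moves", "data": {"deltas": [{"fingers": 5,"delta_pos": [0,-0.5,0],"angular": [0,0,0]},{"fingers": 5,"delta_pos": [0,-1,0],"angular": [0,0,0]},{"fingers": 5,"delta_pos": [0,-1,0],"angular": [0,0,0]}]}}

```text
clock: 12.5
tool_pos: [0.4873, 0.4023, 0.0177]
orientation: [179.9, 0.1, -157.0]
force: [-0.6, 6.8, -1.5]
opening: 0.0177
gripper_force: 30.2
```

The wall contact is at tray y ≈ −37.6 (expected −38), so the tray pose is good. I'll ease off 1 mm and drive forward.

Call:
{"op": "apply_moves", "data": {"deltas": [{"fingers": 5,"delta_pos": [-3,1,0],"angular": [0,0,0]},{"fingers": 5,"delta_pos": [-7,1,0],"angular": [0,0,0]},{"fingers": 5,"delta_pos": [-11,1,0],"angular": [0,0,0]},{"fingers": 5,"delta_pos": [-15,1,0],"angular": [0,0,0]},{"fingers": 5,"delta_pos": [-15,1,0],"angular": [0,0,0]}]}}

```text
clock: 13.0
tool_pos: [0.4997, 0.4083, 0.0176]
orientation: [180.0, -0.1, -157.0]
force: [-5.3, 3.2, 1.3]
opening: 0.0179
gripper_force: 30.1
```

Call:
{"op": "apply_moves", "data": {"deltas": [{"fingers": 5,"delta_pos": [-3,0,0],"angular": [0,0,0]},{"fingers": 5,"delta_pos": [-6,0,0],"angular": [0,0,0]},{"fingers": 5,"delta_pos": [-9,0,0],"angular": [0,0,0]},{"fingers": 5,"delta_pos": [-12,0,0],"angular": [0,0,0]},{"fingers": 5,"delta_pos": [-12,0,0],"angular": [0,0,0]}]}}

```text
clock: 13.5
tool_pos: [0.5101, 0.4129, 0.0176]
orientation: [180.0, -0.1, -157.0]
force: [-7.8, 3.5, 4.3]
opening: 0.018
gripper_force: 30.0
```

Call:
{"op": "apply_moves", "data": {"deltas": [{"fingers": 5,"delta_pos": [-3,0.7,0],"angular": [0,0,0]},{"fingers": 5,"delta_pos": [-6,0.7,0],"angular": [0,0,0]},{"fingers": 5,"delta_pos": [-9,0.7,0],"angular": [0,0,0]},{"fingers": 5,"delta_pos": [-9,0.7,0],"angular": [0,0,0]}]}}

```text
clock: 13.9
tool_pos: [0.5183, 0.4167, 0.0176]
orientation: [-180.0, -0.1, -157.0]
force: [-7.0, 1.8, 3.7]
opening: 0.0179
gripper_force: 30.0
```

Call:
{"op": "apply_moves", "data": {"deltas": [{"fingers": 40,"delta_pos": [0,0,0],"angular": [0,0,0]},{"fingers": 40,"delta_pos": [0,0,0],"angular": [0,0,0]},{"fingers": 40,"delta_pos": [0,0,0],"angular": [0,0,0]},{"fingers": 40,"delta_pos": [0,0,-1],"angular": [0,0,0]},{"fingers": 40,"delta_pos": [12,0,-3],"angular": [0,0,0]},{"fingers": 40,"delta_pos": [30,0,-3],"angular": [0,0,0]},{"fingers": 40,"delta_pos": [45,0,-3],"angular": [0,0,0]},{"fingers": 40,"delta_pos": [45,0,-3],"angular": [0,0,0]}]}}

```text
clock: 14.7
tool_pos: [0.4764, 0.3983, 0.0208]
orientation: [-180.0, -0.1, -157.0]
force: [-0.1, -0.1, 0.3]
opening: 0.04
gripper_force: 0.0
```

```bash
python3 - <<'E'
from plan import *
o=ctrl.get_obs();im=np.ascontiguousarray(ctrl.snapshot("wrist")[:,:,::-1]);cv2.imwrite("pics/w6.png",im);print(o["tool_pos"],o["force"],o["opening"])
cv2.imwrite("pics/s6.png",ctrl.snapshot("side")[:,:,::-1])
i=ctrl.snapshot("side")[:,:,::-1];m=cv2.inRange(cv2.cvtColor(np.ascontiguousarray(i),cv2.COLOR_BGR2HSV),(8,90,60),(25,255,255));print([cv2.boundingRect(k) for k in cv2.findContours(m[150:310,190:380],0,1)[0] if cv2.contourArea(k)>20])
E
```

```text
[0.47639845 0.39833583 0.02081202] [-0.05357785 -0.07844383  0.31018334] 0.040001176688552735
[]
```

Call:
{"op": "apply_moves", "data": {"deltas": [{"fingers": 0,"delta_pos": [0,0,0],"angular": [0,0,0]},{"fingers": 0,"delta_pos": [0,0,0],"angular": [0,0,0]},{"fingers": 0,"delta_pos": [0,0,0],"angular": [0,0,0]},{"fingers": 0,"delta_pos": [0,0,0],"angular": [0,0,0]},{"fingers": 0,"delta_pos": [0,0,0],"angular": [0,0,0]},{"fingers": 0,"delta_pos": [0,0,0],"angular": [0,0,0]}]}}

```text
clock: 15.45
tool_pos: [0.4783, 0.3995, 0.0205]
orientation: [-180.0, -0.0, -157.0]
force: [-0.4, -1.1, 0.0]
opening: 0.0015
gripper_force: 0.0
```

Fingers are shut behind the tab. Now I'll push on the end face.

Call:
{"op": "apply_moves", "data": {"deltas": [{"fingers": 0,"delta_pos": [-8,0,0],"angular": [0,0,0]},{"fingers": 0,"delta_pos": [-14,0,0],"angular": [0,0,0]},{"fingers": 0,"delta_pos": [-18,0,0],"angular": [0,0,0]},{"fingers": 0,"delta_pos": [-20,0,0],"angular": [0,0,0]},{"fingers": 0,"delta_pos": [-20,0,0],"angular": [0,0,0]}]}}

```text
clock: 15.95
tool_pos: [0.4969, 0.4072, 0.0204]
orientation: [-180.0, -0.0, -157.1]
force: [-0.1, -0.3, 0.7]
opening: 0.0004
gripper_force: 0.3
```

Call:
{"op": "apply_moves", "data": {"deltas": [{"fingers": 0,"delta_pos": [-2,0,0],"angular": [0,0,0]},{"fingers": 0,"delta_pos": [-4,0,0],"angular": [0,0,0]},{"fingers": 0,"delta_pos": [-4,0,0],"angular": [0,0,0]}]}}

```text
clock: 16.25
tool_pos: [0.5005, 0.4089, 0.0204]
orientation: [-180.0, -0.0, -157.0]
force: [-1.6, -0.7, 0.1]
opening: 0.0003
gripper_force: 0.6
```

Call:
{"op": "apply_moves", "data": {"deltas": [{"fingers": 0,"delta_pos": [-1,0,0],"angular": [0,0,0]},{"fingers": 0,"delta_pos": [-2,0,0],"angular": [0,0,0]},{"fingers": 0,"delta_pos": [-2,0,0],"angular": [0,0,0]}]}}

```text
clock: 16.55
tool_pos: [0.5023, 0.4097, 0.0205]
orientation: [-180.0, -0.0, -157.0]
force: [-1.8, 0.2, 0.1]
opening: 0.0002
gripper_force: 1.0
```

Call:
{"op": "apply_moves", "data": {"deltas": [{"fingers": 0,"delta_pos": [-1,0,0],"angular": [0,0,0]},{"fingers": 0,"delta_pos": [-2,0,0],"angular": [0,0,0]},{"fingers": 0,"delta_pos": [-2,0,0],"angular": [0,0,0]}]}}

```text
clock: 16.85
tool_pos: [0.5032, 0.4098, 0.0204]
orientation: [-180.0, -0.1, -157.0]
force: [-7.5, -1.7, 1.9]
opening: 0.0006
gripper_force: 3.3
```

Call:
{"op": "apply_moves", "data": {"deltas": [{"fingers": 0,"delta_pos": [-0.7,0,0],"angular": [0,0,0]},{"fingers": 0,"delta_pos": [-1.5,0,0],"angular": [0,0,0]},{"fingers": 0,"delta_pos": [-1.5,0,0],"angular": [0,0,0]}]}}

```text
clock: 17.15
tool_pos: [0.5035, 0.4098, 0.0204]
orientation: [-179.9, -0.2, -157.0]
force: [-11.3, -3.0, 5.9]
opening: 0.0006
gripper_force: 5.7
```

Call:
{"op": "apply_moves", "data": {"deltas": [{"fingers": 0,"delta_pos": [-0.7,0,0],"angular": [0,0,0]},{"fingers": 0,"delta_pos": [-1.2,0,0],"angular": [0,0,0]},{"fingers": 0,"delta_pos": [-1.2,0,0],"angular": [0,0,0]}]}}

```text
clock: 17.45
tool_pos: [0.5038, 0.4097, 0.0204]
orientation: [-179.9, -0.3, -157.1]
force: [-15.1, -2.6, 8.8]
opening: 0.0003
gripper_force: 7.7
```

Call:
{"op": "apply_moves", "data": {"deltas": [{"fingers": 0,"delta_pos": [-0.8,0,0],"angular": [0,0,0]},{"fingers": 0,"delta_pos": [-1.6,0,0],"angular": [0,0,0]},{"fingers": 0,"delta_pos": [-1.6,0,0],"angular": [0,0,0]}]}}

```text
clock: 17.75
tool_pos: [0.5043, 0.4097, 0.0203]
orientation: [-179.9, -0.4, -157.1]
force: [-19.4, -5.7, 12.3]
opening: 0.0
gripper_force: 10.1
```

It's at about 20 N. I'll give it a touch more, then ease off, retreat and look.

Call:
{"op": "apply_moves", "data": {"deltas": [{"fingers": 0,"delta_pos": [-0.6,0,0],"angular": [0,0,0]},{"fingers": 0,"delta_pos": [-0.6,0,0],"angular": [0,0,0]},{"fingers": 0,"delta_pos": [-0.6,0,0],"angular": [0,0,0]}]}}

```text
clock: 18.05
tool_pos: [0.5044, 0.4097, 0.0203]
orientation: [-179.9, -0.5, -157.1]
force: [-21.5, -5.5, 14.3]
opening: 0.0005
gripper_force: 11.1
```

Call:
{"op": "apply_moves", "data": {"deltas": [{"fingers": 0,"delta_pos": [4,0,0],"angular": [0,0,0]},{"fingers": 0,"delta_pos": [10,0,0],"angular": [0,0,0]},{"fingers": 0,"delta_pos": [30,0,0],"angular": [0,0,0]},{"fingers": 0,"delta_pos": [40,0,-40],"angular": [0,0,0]},{"fingers": 0,"delta_pos": [40,0,-90],"angular": [0,0,0]},{"fingers": 0,"delta_pos": [40,0,-140],"angular": [0,0,0]},{"fingers": 0,"delta_pos": [75,0,-170],"angular": [0,0,0]},{"fingers": 0,"delta_pos": [110,0,-200],"angular": [0,0,0]},{"fingers": 0,"delta_pos": [120,0,-220],"angular": [0,0,0]},{"fingers": 0,"delta_pos": [120,0,-220],"angular": [0,0,0]}]}}

```text
clock: 19.05
tool_pos: [0.3985, 0.3667, 0.2452]
orientation: [179.7, 0.4, -157.0]
force: [0.3, 0.4, 0.5]
opening: 0.0003
gripper_force: 0.0
```

```bash
python3 - <<'E'
from plan import *
o=ctrl.get_obs();print(o["tool_pos"],o["force"],o["clock"])
t=ctrl.snapshot("top")[:,:,::-1];s=ctrl.snapshot("side")[:,:,::-1]
a=cv2.resize(t[165:275,220:330],(400,400),interpolation=cv2.INTER_CUBIC)
b=cv2.resize(s[200:300,200:300],(400,400),interpolation=cv2.INTER_CUBIC)
cv2.imwrite("pics/fin.png",np.hstack([a,b]))
E
```

```text
[0.39849814 0.36674802 0.2451811 ] [0.26049227 0.44029531 0.45084093] 19.05
```

View pics/fin.png

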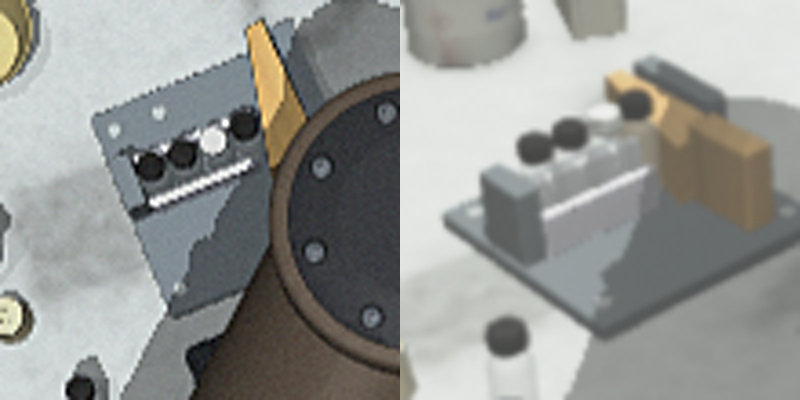

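The final view shows the wedge standing flat along the right wall, with its slanted face tight on the fourth vial. All four caps are upright and in contact: (151,165) to (244,124) in the left half. The surrounding things in view are undisturbed and the robot is clear.

```bash
python3 -c "
from plant import ctrl
print(ctrl.close_job())"
```

```text
the job is handed in; nothing more can be done
None
```

The wedge is driven in along the right wall with about 22 N and released; the final view shows all four vials upright and touching. The job is handed in at about 19 s on the robot clock, but it returned no verdict.

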